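Lock the charged battery pack into the tracked rover

ROBOT

A 6-joint arm with a two-finger parallel gripper is mounted at the origin on the work surface. World frame = base frame: x ahead of the robot, y to its left, z up, the work surface at z = 0. Lengths are in mm, angles in degrees, forces in N, time in s.
With the tool pointing down it reaches from about 325 to 925 mm from the base axis. Payload 3.1 kg.
Tool frame: the origin (TCP) lies at the very end of the fingers, on their centre line; the grasp point (between the pads) lies grasp_offset behind it (grasp_offset is the distance from the TCP to the grasp point, in mm); z points along the fingers, x is the direction in which the jaws open and shut, and the axes are right-handed (so a half turn about z gives the same grasp; the last joint's range is limited). The gripper opens to 85 mm and grips with 20 to 120 N. Pads are 22 mm wide; open, the fingers measure 114 mm over their backs; the gripper's body (76 mm by 85 mm) begins 54 mm behind the grasp point. The pads swing forward as they close: fully open they stand 13 mm farther back than shut.
Start: joints at [-6.429, 12.427, 92.441, -0, 75.132, -6.429], TCP at [625.011, 0.021, 231.3] pointing down, gripper open.
Joint ranges: [-157.48, 157.48], [-44.54, 120.13], [17.64, 146.25], [-64.5, 244.5], [7.68, 150.69], [-147.95, 147.95]. Speed limits (degrees/s): [159.86, 159.86, 180, 180, 180, 180].

INTERFACE

Orientations are given as [roll, pitch, yaw] about the fixed x, y, z axes, in that order (R = Rz(yaw) Ry(pitch) Rx(roll)).
In Python, from station import * gives the robot as it stands. Calls block until the motion is done:
- goto(position, orientation): joint-space move of the TCP to a pose.
- move_l(position, attitude=None, speed=150): straight line of the TCP; attitude=None keeps the orientation; speed is the mean speed in mm/s.
- move_j(angles): joint-space move.
- grip(opening, squeeze=None): finger opening in mm; squeeze is the grip in N (None keeps the last); returns when the fingers have stopped.
- wait(seconds).
- solve_ik(position, orientation): joint angles nearest the present ones, or None.
- get_obs(): the state.
- get_image(name): name is "scene" or "side" or "wrist"; returns the picture (400x640x3 uint8, red, green, blue); there is no depth.
- get_calibration(name): a dict with "fx", "fy", "cx", "cy" (pixels), "D" ([k1, k2, p1, p2, k3] as OpenCV has them; the pictures are not rectified), "R" (3x3) and "t" (3): a world point X has camera coordinates R X + t; the wrist camera has in their place "mount" (4x4, takes a point from camera to tool coordinates, whose origin is the TCP and whose axes are the tool frame's). Camera axes: x right, y down, z forward; pixel columns grow to the right and rows downward; lengths in mm; the calibration is good to about 2 mm. A picture is of the moment at which its call begins: read the wrist's pose just before it. get_calibration takes no time and is no camera call.
A pose or a line that the arm cannot do raises Unreachable and nothing moves.
- sign_off(): hands the job in, once; it reports no verdict.
Trained networks look in the newest picture that a camera, given by its name, has taken for a name from the list of things; names that differ only in an ending like _2 or _b are one class to them, and where a whole thing is asked for, a point or a joint stands for the part that bears it (a point fixed in the world has none). Each returns a list of dicts, best first, with "score" (0 to 1); they miss things now and then, are a little off and sometimes report something else, mostly with a low value. They report only what shows in the picture. A call takes as long as a camera call.
- spot_in(name, camera): "extent" ([centre column, centre row, width, height] in pixels, round what is visible of it).
- regions_of(name, camera): "region" (400x640 bool, what is visible of it) and "extent" ([centre column, centre row, width, height] in pixels, round what is visible of it).
The state is a dict: "t": time; "joint_pos": joint angles; "qvel": joint speeds; "effort": joint torques, N m; "tcp_pos": TCP position; "ee_rot": TCP orientation; "wrist_force": force on the tool from outside, world axes, zero at the start; "moment": the same for the moment, N m; "grip_width": finger opening in mm.
Only numpy, scipy, OpenCV 4.12 (cv2) and the standard library are available. Lean on these libraries where they do the work, as an engineer would, in place of code of your own. Each camera call takes 0.05 s, during which the arm holds its last target.

TASK

Take the battery pack with the winged cap out of the charger and fit it to the tracked rover: lower it into the round battery well, feel for the bayonet slots with a light touch, push it down against the spring and turn it clockwise to the stop, so that it stays locked in when you let go. Do not force it, and leave the other things on the bench where they are.

Things in the scene. Friction and masses are not known exactly. Their poses are not given: they have to be found in the camera images.
- rover: Black tracked rover, 260 mm long, 190 mm wide, fixed to the bench; flat deck 112 mm above the bench with a round battery well in it. Origin on the bench under the middle of the chassis; x points to its rear (the front, with a small upright two-eyed sonar board, is -x), z up.
- well (a point): Centre of the top of the well's aluminium bayonet ring, 125 mm above the bench, axes as the rover's. Bore 49 mm, outside 69 mm. Two opposite slots, 9.2 mm wide, 61 mm across, go down through its rim. Seen from above they lie 9 to 72 deg anticlockwise of the rover's x axis, wherever the screwed-in ring came tight: not measured, but seen, or felt: turned on the rim under 3 to 5 N, the lugs drop in.
- groove (a point): Point on the well's axis 8 mm below the ring top. From each slot a groove runs clockwise under the 8 mm thick rim to a fixed stop 50 deg on; at the stop the rim is 5.5 mm thick: a notch into which the spring lifts the lug. Turning takes under 0.2 N m; a rise of 0.2 to 0.4 N m is the stop. Over 60 N in all between pack and rover (1.2 N m at the stop, or lugs pressed hard on the rim) is forcing.
- spring (a point): Rest place of the sprung plate in the well, 64.5 mm below the ring top; 0.9 N per mm. Height of the pack's flange above the ring top: 13.5 mm with lugs resting on the rim; under 10.5 mm with lugs in the slots, where the spring begins; 0 pushed right in (9.5 N of spring, less the pack's weight); 1.5 mm under the thick rim; 4 mm locked in the notches.
- battery: The pack to fit, 0.32 kg: black cylinder 46 mm across, 75 mm long, foot chamfered 5 mm; on it a round flange 63 mm across, 8 mm thick; on that an upright wing to hold it by, 48 x 14 x 31 mm, top 114 mm above the pack's underside. Origin at the centre of the underside, x along the wing, z up; half a turn makes no difference. It stands 36 mm deep in a charger bay with 2 mm play: lift straight up.
- lugs (a point): Point on the pack's axis, 63.5 mm above its underside, midway between its two opposite bayonet lugs, which lie in line with the wing (x axis): 8.2 mm wide, 4 mm tall, 57 mm across their tips.
- flange (a point): Centre of the underside of the pack's flange, 75 mm above the pack's underside.
- wing (a point): Point to grip on the wing, 106 mm above the pack's underside and 23 mm above the top of the flange; the fingers close along the pack's y axis.
- charger: Grey twin charger, 110 x 200 x 48 mm, fixed; two round bays 94 mm apart along its y axis, floors 12 mm above the bench. Origin at the centre of its underside. Either bay may hold the winged pack.
- spare_pack: Another pack in the charger's other bay, 46 mm across, 67 mm tall, with a round cap and no wing or lugs; leave it. Origin at the centre of its underside.
- screwdriver: Red-handled screwdriver lying on the bench, 200 mm long along its x axis (tip to +x), 26 mm thick; origin on the bench at mid length. Leave it.
- wheel: Small rubber-tyred wheel lying flat near the charger, 66 mm across, 27 mm tall; origin at the centre of its underside. Leave it.
- servo: Blue servo motor, 54 x 20 x 44 mm, standing on the bench; origin at the centre of its underside. Leave it.
- multimeter: Yellow multimeter lying on the bench, 130 x 70 x 38 mm; origin at the centre of its underside. Leave it.
- tape_roll: Roll of tape lying flat, 84 mm across, 24 mm tall; origin at the centre of its underside. Leave it.
- sonar: Loose two-eyed sonar board lying face up near the charger, 45 x 20 x 16 mm; origin at the centre of its underside. Leave it.

How it is judged (in metres and radians):
On the way, in this order (a step that is already met when the one before it is completed fails the run):
1. the battery pack is lifted clear of the charger (z of battery in the frame of charger above 0.055 m), for 0.1 s.
2. the pack is pushed down in the well until its flange meets the ring (within 2.5 mm) (z of flange in the frame of well below 0.0025 m and horizontal distance between flange and well below 0.003 m), for 0.05 s.
At the end, for the whole second after the job is handed in: The pack hangs locked in the well: let go, at rest, upright within 3 deg, centred within 3 mm, turned clockwise to the stop, its lugs sprung up into the notches so that the flange stands 4 mm (2.6 to 5.4) above the ring top; the other things within 20 mm of where they were (z of flange in the frame of well between 0.0026 and 0.0054 m and horizontal distance between flange and well below 0.003 m and angle between battery's own z axis and vertical below 0.06 rad and linear speed of battery below 0.01 m/s and angular speed of battery below 0.1 rad/s); the robot touches nothing.
It fails at once if the battery pack is forced: more than 60 N in all between it and the rover (contact force between battery and rover above 60 N).
It fails at once if another thing on the bench is moved more than 20 mm (distance of any of spare_pack, screwdriver, wheel, servo, multimeter, tape_roll, sonar from where it was at the start of the episode above 0.02 m).
It also fails if it takes over 72 s, if anything falls off the work surface, if the arm or the gripper's body presses on something with over 40 N, if the wrist force passes 120 N, or if a joint passes its speed limit or range.

## Working session

There is one attempt and no reset: what is moved stays moved. The work goes in short steps, each a Python script; the robot and the scene stay as the last script left them, time stands still between calls to the robot, and variables do not carry over. Pictures are saved under pics/ and viewed, and the job is handed in when it is done.

```bash
ls; mkdir -p pics
python3 - <<'E'
from station import *
import cv2, numpy as np
o=get_obs(); print(o)
for n in ["scene","side","wrist"]:
    im=get_image(n); cv2.imwrite(f"pics/{n}0.png",im[:,:,::-1])
    c=get_calibration(n); print(n,{k:np.round(np.array(v),3).tolist() for k,v in c.items()})
    for nm in ["battery","rover","charger","wing","well"]:
        try:
            r=spot_in(nm,n); print(nm,[(round(d["score"],2),np.round(d["extent"],1).tolist()) for d in r[:3]])
        except Exception as e: print(nm,e)
print(get_obs()["t"])
E
```

```text
pics
{'t': 0.0, 'joint_pos': array([-6.42790961e+00,  1.24752221e+01,  9.25285831e+01,  7.24190860e-04,
        7.51310146e+01, -6.42820163e+00]), 'qvel': array([ 0.02497518, -0.05187386,  0.05446661,  0.02951285,  0.04033625,
       -0.0081506 ]), 'effort': array([-2.90135131e-04, -3.96841800e+01, -3.03850436e+01, -2.80225659e-04,
        9.87685227e-03,  9.68610237e-06]), 'tcp_pos': array([6.24193112e+02, 1.24210662e-01, 2.29983930e+02]), 'ee_rot': array([-1.79984211e+02,  1.33893865e-01,  1.23810554e-04]), 'wrist_force': array([ 1.05456213, -0.03315358, -0.17512803]), 'moment': array([ 0.0464628 ,  0.00705712, -0.00964358]), 'grip_width': 85.57091357223327}
scene {'fx': 364.311, 'fy': 364.311, 'cx': 315.469, 'cy': 192.633, 'D': [-0.011, 0.0, 0.0, 0.0, 0.0], 'R': [[0.641, 0.768, -0.001], [0.492, -0.411, -0.768], [-0.59, 0.491, -0.641]], 't': [-397.451, -195.443, 1106.586]}
battery [(0.89, [159.0, 293.4, 43.4, 53.5]), (0.55, [217.4, 340.1, 28.1, 15.9])]
rover []
charger [(0.67, [186.6, 300.2, 128.1, 125.2])]
wing [(0.82, [161.2, 294.8, 48.8, 56.4])]
well [(0.64, [383.4, 179.2, 143.8
[... 239 characters left out ...]
8, [355.6, 325.6, 31.4, 40.4])]
rover [(0.63, [302.0, 171.9, 116.4, 84.9]), (0.4, [283.4, 334.1, 30.9, 38.5])]
charger [(0.87, [342.8, 326.0, 104.9, 116.3]), (0.61, [300.2, 173.1, 111.4, 77.1])]
wing [(0.83, [357.4, 328.3, 33.1, 42.0])]
well [(0.8, [302.4, 171.1, 113.9, 78.6])]
wrist {'fx': 284.357, 'fy': 284.357, 'cx': 319.733, 'cy': 198.845, 'D': [-0.012, 0.0, 0.0, 0.0, 0.0], 'mount': [[1.0, 0.001, 0.001, -1.137], [-0.001, 0.964, 0.264, -66.572], [-0.001, -0.264, 0.964, -142.532], [0.0, 0.0, 0.0, 1.0]]}
battery []
rover [(0.74, [288.9, 44.7, 290.3, 89.4])]
charger [(0.85, [274.9, 302.0, 107.5, 74.8]), (0.41, [288.0, 46.6, 288.8, 88.4])]
wing []
well [(0.56, [286.1, 44.1, 287.3, 88.2])]
0.9
```

View pics/scene0.png

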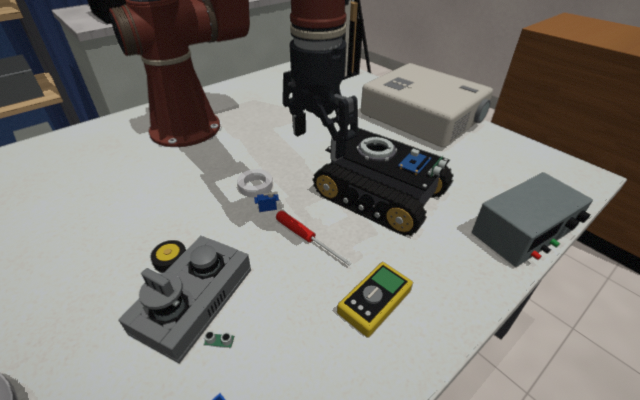

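View pics/side0.png

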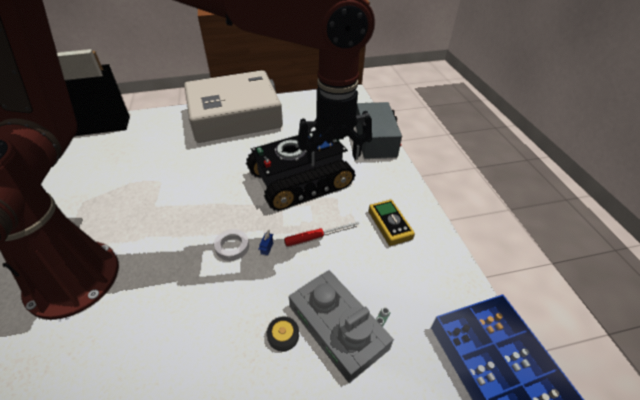

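View pics/wrist0.png

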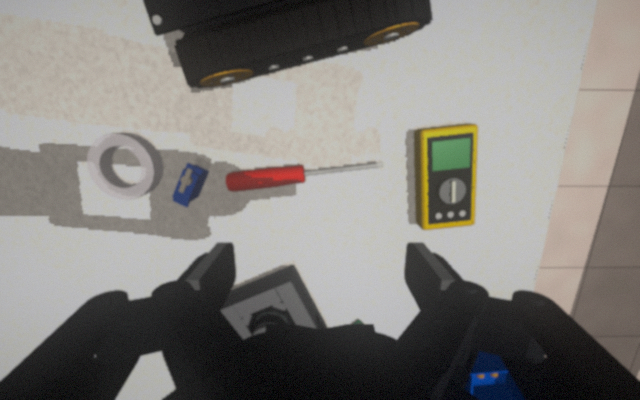

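The charger is at lower left in the scene view. The winged pack is in its near bay (scene ≈158,290; side ≈356,325) and the spare is in the other bay. The rover's ring is at scene (378,149) and side (290,148). Next I'll localise both.

```bash
cat > h.py <<'E'
from station import *
import cv2, numpy as np
from scipy.spatial.transform import Rotation as Ro
def cam(n,obs=None):
    c=get_calibration(n); K=np.array([[c['fx'],0,c['cx']],[0,c['fy'],c['cy']],[0,0,1]]); D=np.array(c['D'],float)
    if 'mount' in c:
        M=np.array(c['mount']); T=np.eye(4); T[:3,:3]=Ro.from_euler('xyz',obs['ee_rot'],degrees=True).as_matrix(); T[:3,3]=obs['tcp_pos']
        W=np.linalg.inv(T@M); R,t=W[:3,:3],W[:3,3]
    else: R,t=np.array(c['R']),np.array(c['t'])
    return K,D,R,t
def at_z(cm,uv,z):
    K,D,R,t=cm; p=cv2.undistortPoints(np.array(uv,float).reshape(-1,1,2),K,D).reshape(-1,2)
    d=np.c_[p,np.ones(len(p))]@R; o=-R.T@t
    s=(z-o[2])/d[:,2]; return o+d*s[:,None]
def proj(cm,X):
    K,D,R,t=cm; return cv2.projectPoints(np.array(X,float).reshape(-1,1,3),cv2.Rodrigues(R)[0],t,K,D)[0].reshape(-1,2)
def save(name,im): cv2.imwrite(f"pics/{name}.png",im[:,:,::-1])
E
python3 - <<'E'
from h import *
s=cv2.imread("pics/scene0.png"); d=cv2.imread("pics/side0.png")
a=cv2.resize(s[225:365,110:260],None,fx=4,fy=4,interpolation=cv2.INTER_CUBIC)
b=cv2.resize(d[265:385,270:400],None,fx=4,fy=4,interpolation=cv2.INTER_CUBIC)
cv2.imwrite("pics/ca.png",a);cv2.imwrite("pics/cb.png",b)
a=cv2.resize(s[110:240,300:460],None,fx=4,fy=4,interpolation=cv2.INTER_CUBIC)
b=cv2.resize(d[120:220,230:370],None,fx=4,fy=4,interpolation=cv2.INTER_CUBIC)
cv2.imwrite("pics/cc.png",a);cv2.imwrite("pics/cd.png",b)
print(at_z(cam("scene"),[158,280],126),at_z(cam("side"),[356,322],126))
print(at_z(cam("scene"),[378,149],125),at_z(cam("side"),[290,148],125))
E
```

```text
[[ 610.2841334  -287.64853115  126.        ]] [[ 591.02797221 -302.77807508  126.        ]]
[[577.69738854 212.43246278 125.        ]] [[563.96140274 217.20353417 125.        ]]
```

View pics/ca.png

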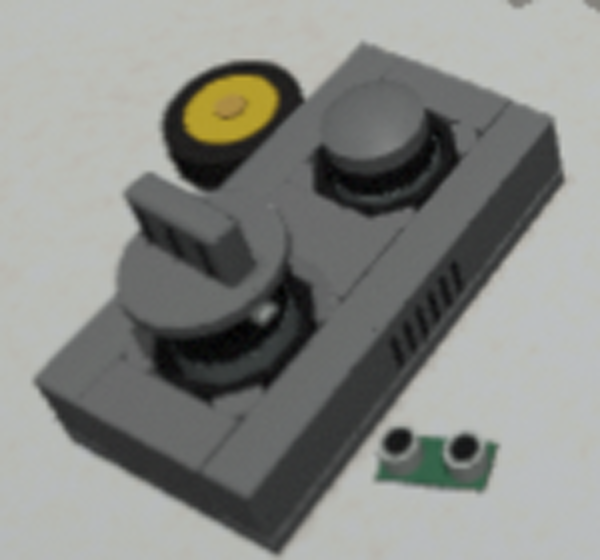

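View pics/cb.png

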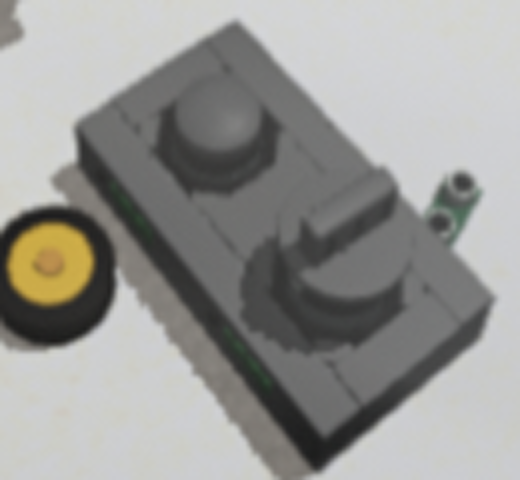

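View pics/cc.png

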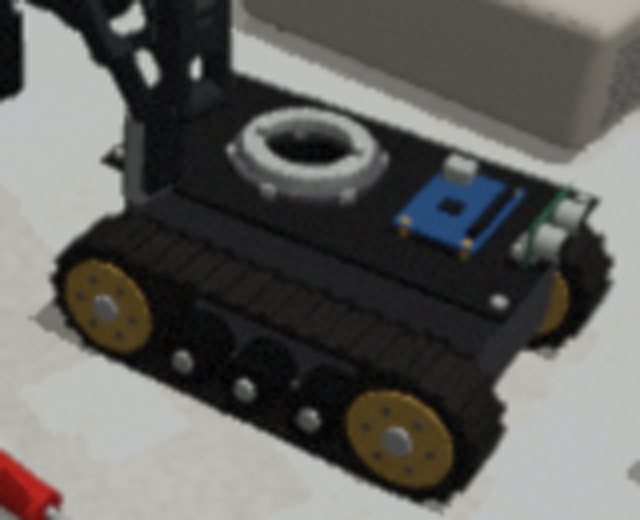

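Rough positions: wing at about (600,-295) and well at about (570,215). The rover's front faces world +x. Next I'll take wrist views of the well from two opposite yaws, which cancels the mount error.

```bash
cat > look.py <<'E'
from h import *
def view(tag,xy,z,yaw,off):
    # off: tool-y coordinate of target relative to TCP
    a=np.radians(yaw); ty=np.array([np.sin(a),-np.cos(a)])  # tool y in world, rpy [180,0,yaw]
    p=np.array(xy)-off*ty
    goto([p[0],p[1],z],[180,0,yaw]); wait(0.15)
    o=get_obs(); im=get_image("wrist"); save(tag,im)
    np.savez(f"pics/{tag}.npz",**{k:np.array(v) for k,v in o.items()})
    print(tag,o['t'],np.round(o['tcp_pos'],2),np.round(o['ee_rot'],2),np.round(o['joint_pos'],1))
    return o,im
E
python3 - <<'E'
from look import *
import station
print([x for x in dir(station) if not x.startswith('_')], globals().get('grasp_offset'))
view("well_a",[570,215],200,-70,-40)
view("well_b",[570,215],200,110,-40)
E
```

```text
['Unreachable', 'get_calibration', 'get_image', 'get_obs', 'goto', 'grasp_offset', 'grip', 'move_j', 'move_l', 'regions_of', 'sign_off', 'solve_ik', 'spot_in', 'wait'] 18.700000000000003
well_a 2.45 [532.83 200.86 200.15] [-1.7998e+02 -1.0000e-02 -7.0030e+01] [ 13.6   7.3 101.8  -0.   70.9  83.6]
well_b 5.2917 [607.55 228.64 200.02] [-180.      0.    109.99] [ 14.4  16.8  90.6  -0.   72.6 -95.6]
```

Run:
```python
import cv2,numpy as np
a=cv2.imread("pics/well_a.png");b=cv2.imread("pics/well_b.png")
c=np.hstack([cv2.resize(x[40:260,210:430],(400,400),interpolation=cv2.INTER_CUBIC) for x in (a,b)])
cv2.imwrite("pics/well_ab.png",c)
```

```text
(no output)
```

View pics/well_ab.png

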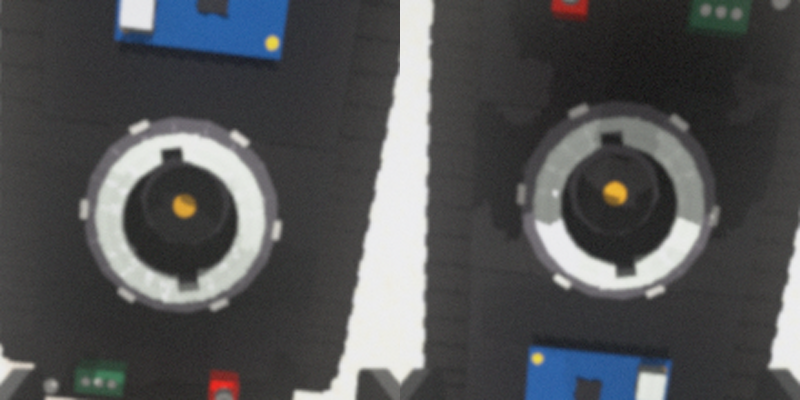

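View pics/well_a.png

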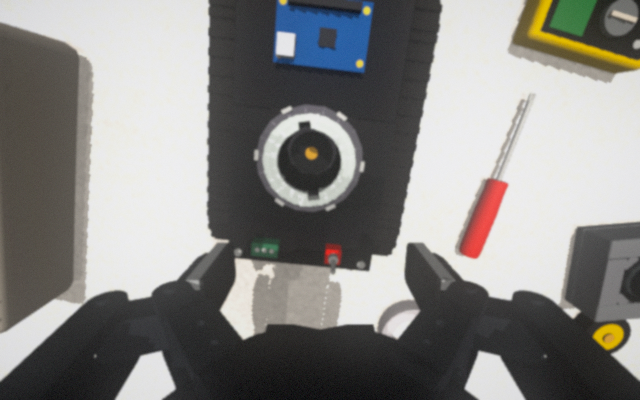

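```bash
cat > rect.py <<'E'
from h import *
def rect(tag,c,z,half=45,s=4):
    o=np.load(f"pics/{tag}.npz"); im=cv2.imread(f"pics/{tag}.png"); cm=cam("wrist",o)
    n=int(2*half*s); u=(np.arange(n)+.5)/s-half
    X,Y=np.meshgrid(c[0]+u,c[1]-u)  # up = +y
    uv=proj(cm,np.stack([X,Y,np.full_like(X,z)],-1).reshape(-1,3)).reshape(n,n,2).astype(np.float32)
    return cv2.remap(im,uv[...,0],uv[...,1],cv2.INTER_CUBIC)
E
python3 - <<'E'
from rect import *
c=(570,215); out=[]
for t in ("well_a","well_b"):
    r=rect(t,c,125); g=cv2.GaussianBlur(cv2.cvtColor(r,cv2.COLOR_BGR2GRAY),(5,5),1.5).astype(float)
    # bore edge: iterate centre estimate, radial max gradient
    cx,cy=180.,180.
    th=np.radians(np.arange(0,360,2))
    for it in range(8):
        rr=np.arange(20,28.5,.1)*4
        P=np.stack([cx+np.outer(np.cos(th),rr),cy-np.outer(np.sin(th),rr)],-1).astype(np.float32)
        v=cv2.remap(g.astype(np.float32),P[...,0],P[...,1],cv2.INTER_LINEAR)
        gr=np.diff(v,axis=1); k=gr.argmax(1); rad=rr[k]; w=gr.max(1)
        pts=np.stack([cx+rad*np.cos(th),cy-rad*np.sin(th)],1)
        A=np.c_[2*pts,np.ones(len(pts))]; m=np.ones(len(pts),bool)
        for _ in range(5):
            s=np.linalg.lstsq(A[m],(pts[m]**2).sum(1),rcond=None)[0]; R=np.sqrt(s[2]+s[0]**2+s[1]**2)
            res=np.hypot(*(pts-s[:2]).T)-R; m=abs(res)<max(2,1.5*np.std(res[m]))
        cx,cy=s[:2]
    ctr=(c[0]+(cx-180)/4,c[1]-(cy-180)/4)
    # slot: intensity at r 27..29.5 mm
    rr=np.arange(26.5,29,.25)*4; th2=np.radians(np.arange(0,360,.5))
    P=np.stack([cx+np.outer(np.cos(th2),rr),cy-np.outer(np.sin(th2),rr)],-1).astype(np.float32)
    v=cv2.remap(g.astype(np.float32),P[...,0],P[...,1],cv2.INTER_LINEAR).mean(1)
    dark=v<85
    lab,n=cv2.connectedComponents(dark.astype(np.uint8)[None])[1][0],0
    ids=np.flatnonzero(np.diff(np.r_[0,dark.astype(int),0])); 
    print(t,"centre",np.round(ctr,2),"R",R/4,"inl",m.sum(),"slots",[(np.degrees(th2[a]),np.degrees(th2[min(b,719)])) for a,b in ids.reshape(-1,2)], v.min(),v.max())
    cv2.circle(r,(int(round(cx)),int(round(cy))),int(R),(0,0,255),1); out.append(r)
cv2.imwrite("pics/rect_ab.png",np.hstack(out))
E
```

```text
well_a centre [565.44 221.75] R 24.223273428901614 inl 153 slots [(np.float64(19.5), np.float64(34.0))] 50.77793 233.34297
well_b centre [563.17 221.08] R 24.23826439540594 inl 154 slots [(np.float64(20.5), np.float64(33.5)), (np.float64(198.0), np.float64(216.0))] 35.405956 234.86035
```

View pics/rect_ab.png

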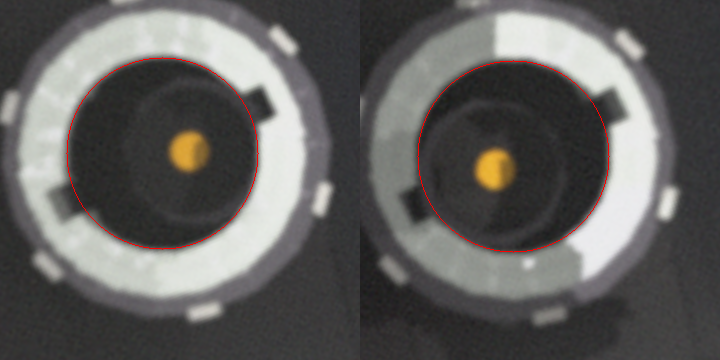

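Ring centre averages to (564.3, 221.4) with the bore radius matching. The slots are at about 26.5° world, visible at rect (262,104) and (65,200). The two views differ by about 2.3 mm along tool y, so averaging them is needed. The pack gets the same treatment.

```bash
python3 - <<'E'
from look import *
print(at_z(cam("scene"),[[156.5,277.5],[147,268],[171.7,282]],126)); print(at_z(cam("side"),[[357,315],[346,319.2],[366,308.7]],126))
view("bat_a",[600,-297],215,70,-40)
view("bat_b",[600,-297],215,-110,-40)
E
python3 - <<'E'
from rect import *
cv2.imwrite("pics/bat_rect.png",np.hstack([rect(t,(600,-297),126,half=50) for t in("bat_a","bat_b")]))
E
```

```text
[[ 604.56782755 -287.62704948  126.        ]
 [ 578.5226185  -291.91793635  126.        ]
 [ 626.31681881 -273.81113387  126.        ]]
[[ 596.64090393 -290.48268377  126.        ]
 [ 575.39047311 -293.97219454  126.        ]
 [ 616.04470149 -282.24950773  126.        ]]
bat_a 7.4417 [ 638.06 -309.37  214.97] [-1.7999e+02 -1.0000e-02  7.0100e+01] [ -31.5   23.2   80.7    0.    76.2 -101.6]
bat_b 10.275 [ 562.45 -283.34  214.97] [ 180.     -0.   -109.99] [-33.1  13.8  92.6  -0.   73.6  76.9]
```

View pics/bat_rect.png

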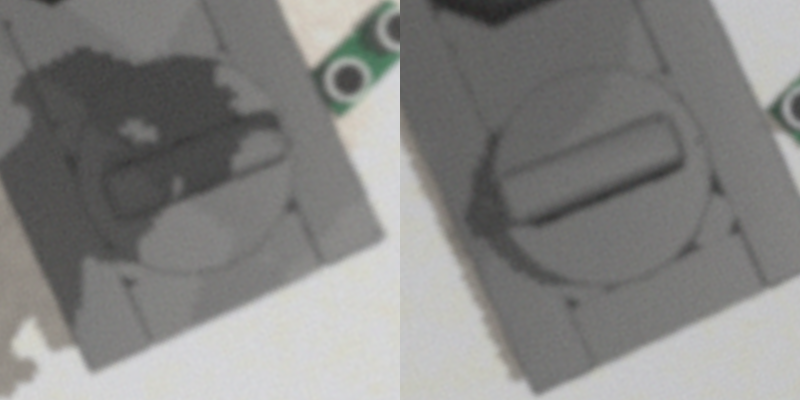

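View pics/bat_a.png

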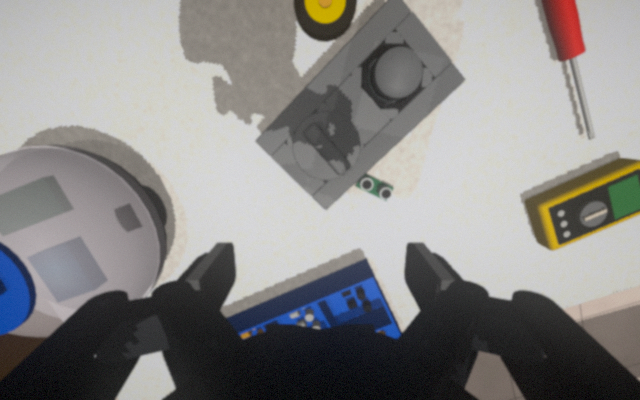

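Run:
```python
from rect import *
cl=cv2.createCLAHE(4,(3,3)); rows=[]
for z in (126,95):
    out=[]
    for t,dy in (("bat_a",0),("bat_b",0)):
        r=rect(t,(600,-292),z,half=40,s=5)
        g=cl.apply(cv2.cvtColor(r,cv2.COLOR_BGR2GRAY)); g=cv2.cvtColor(g,cv2.COLOR_GRAY2BGR)
        for k in range(0,400,50): cv2.putText(g,str(k),(k,8),0,.3,(0,255,255),1); cv2.putText(g,str(k),(0,k+8),0,.3,(0,255,255),1)
        out.append(g)
    cv2.imwrite(f"pics/br{z}.png",np.hstack(out))
```

```text
(no output)
```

View pics/br126.png

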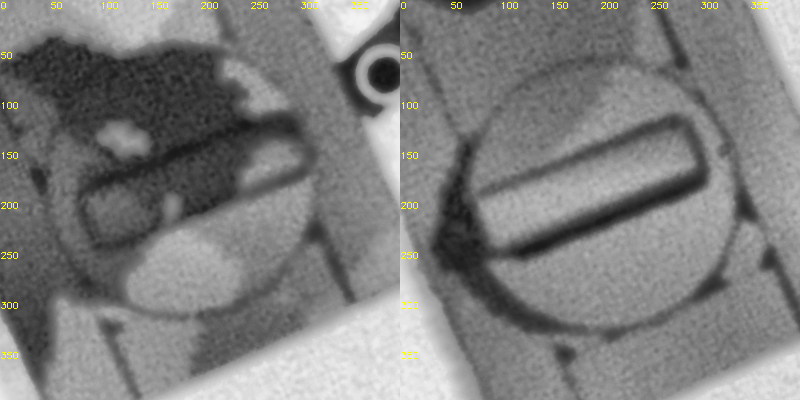

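View pics/br95.png

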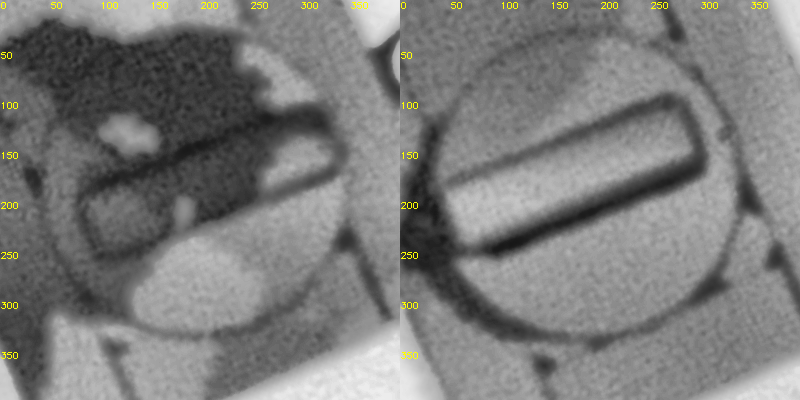

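Run:
```python
from rect import *
c=(600,-292); s=5; out=[]
for t in ("bat_a","bat_b"):
    r=rect(t,c,95,half=40,s=s); g=cv2.GaussianBlur(cv2.cvtColor(r,cv2.COLOR_BGR2GRAY),(0,0),2).astype(np.float32)
    gx,gy=cv2.Sobel(g,cv2.CV_32F,1,0),cv2.Sobel(g,cv2.CV_32F,0,1)
    th=np.radians(np.arange(0,360,2)); best=[]
    for R in (150,153,155,157.5,160):
        for x in range(165,225,1):
            for y in range(150,205,1):
                px=(x+R*np.cos(th));py=(y+R*np.sin(th)); ix=np.clip(px.round().astype(int),0,399); iy=np.clip(py.round().astype(int),0,399)
                v=np.abs(gx[iy,ix]*np.cos(th)+gy[iy,ix]*np.sin(th)); best.append((np.minimum(v,25).mean(),R,x,y))
    best.sort(reverse=True)
    for b in best[:6]: print(t,b,c[0]+(b[2]-200)/s,c[1]-(b[3]-200)/s)
    b=best[0]; cv2.circle(r,(b[2],b[3]),int(b[1]),(0,0,255),1)
    out.append(r)
    # wing yaw: fit line angle through gradients at z=126
    r=rect(t,c,126,half=40,s=s); g=cv2.GaussianBlur(cv2.cvtColor(r,cv2.COLOR_BGR2GRAY),(0,0),1.5).astype(np.float32)
    # projection-profile: rotate and sum
    res=[]
    for ang in np.arange(10,32,.25):
        M=cv2.getRotationMatrix2D((190,180),-ang,1); q=cv2.warpAffine(g,M,(400,400))[120:240,110:270]
        p=np.diff(q.mean(1)); res.append(((p**2).sum(),ang,[int(k)+120-180 for k in np.argsort(-abs(p))[:6]]))
    res.sort(reverse=True); print(res[:3])
cv2.imwrite("pics/bfit.png",np.hstack(out))
```

```text
bat_a (np.float64(8.839143013942206), 150, 195, 179) 599.0 -287.8
bat_a (np.float64(8.75373354138508), 150, 195, 178) 599.0 -287.6
bat_a (np.float64(8.731341302094133), 155, 186, 184) 597.2 -288.8
bat_a (np.float64(8.731336630356818), 150, 194, 179) 598.8 -287.8
bat_a (np.float64(8.727394830423684), 155, 186, 183) 597.2 -288.6
bat_a (np.float64(8.71621252688328), 150, 195, 180) 599.0 -288.0
[(np.float32(161.16449), np.float64(21.75), [38, 39, 37, 40, 36, 41]), (np.float32(160.98987), np.float64(21.5), [38, 39, 37, 40, 36, 41]), (np.float32(160.9597), np.float64(22.0), [38, 39, 37, 40, 36, 41])]
bat_b (np.float64(10.300094851548394), 150, 186, 186) 597.2 -289.2
bat_b (np.float64(10.27976095020134), 150, 185, 186) 597.0 -289.2
bat_b (np.float64(10.19909007830471), 150, 186, 185) 597.2 -289.0
bat_b (np.float64(10.130550116689074), 150, 185, 185) 597.0 -289.0
bat_b (np.float64(10.074574244263761), 150, 186, 187) 597.2 -289.4
bat_b (np.float64(10.035588876641496), 150, 184, 186) 596.8 -289.2
[(np.float32(393.1102), np.float64(21.75), [47, 48, 46, 49, 45, 50]), (np.float32(392.6932), np.float64(21.5), [47, 48, 46, 49, 45, 50]), (np.float32(392.28357), np.float64(22.0), [47, 48, 46, 49, 45, 50])]
```

View pics/bfit.png

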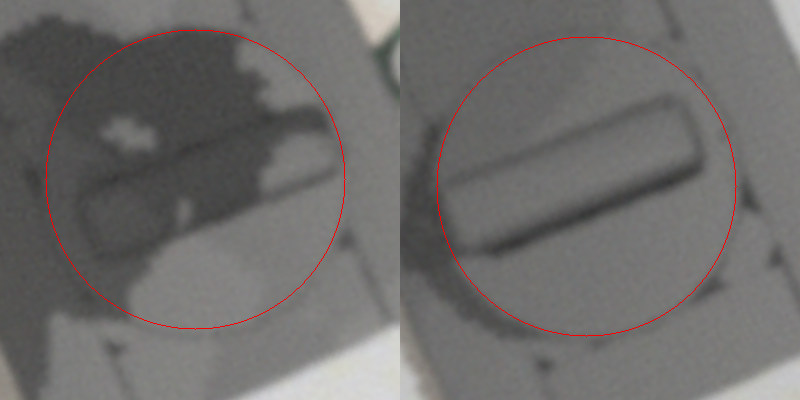

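The two views agree: pack axis at about (598.1,-288.5), wing yaw 21.75°. Grasping with tool yaw -68.25 keeps joint 6 in range at the well (about 77° to 127°).

```bash
cat >> h.py <<'E'
def st(tag=""):
    o=get_obs(); print(tag,"t%.2f"%o['t'],"p",np.round(o['tcp_pos'],2),"rot",np.round(o['ee_rot'],2),"F",np.round(o['wrist_force'],2),"M",np.round(o['moment'],3),"w%.1f"%o['grip_width']); return o
E
python3 - <<'E'
from h import *
X,Y,yaw=598.1,-288.5,-68.25
goto([X,Y,170],[180,0,yaw]); st("above")
move_l([X,Y,100.3],speed=80); wait(.2); o=st("at")
if abs(o['wrist_force'][2])<8:
    grip(5,60); st("gripped")
    im=get_image("wrist"); save("grip",im)
E
```

```text
above t11.03 p [ 598.06 -288.5   170.04] rot [ 1.7999e+02  1.0000e-02 -6.8340e+01] F [0.98 0.05 0.47] M [-0.019 -0.007 -0.021] w85.8
at t12.26 p [ 598.61 -288.81  101.2 ] rot [-1.7995e+02 -7.0000e-02 -6.8250e+01] F [ 0.   -1.29 -0.48] M [-0.     0.005 -0.02 ] w85.0
gripped t12.91 p [ 598.25 -288.67  100.42] rot [-1.7999e+02 -2.0000e-02 -6.8250e+01] F [0.25 0.1  0.67] M [ 0.001 -0.074  0.005] w13.0
```

View pics/grip.png

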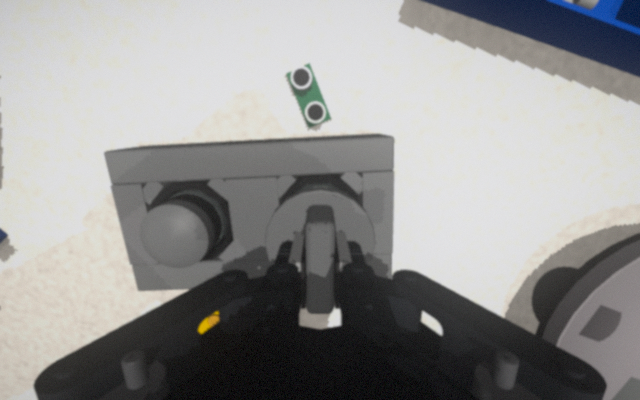

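The wing is between the pads (width 13) and centred. Now I'll lift it straight up, check it, and carry it over.

Run:
```python
from h import *
o=get_obs(); x,y=598.1,-288.5
move_l([x,y,165],speed=90); st("lift1")
move_l([x,y,250],speed=200); wait(.2); o=st("lift2")
if o['grip_width']>10:
    move_l([564.3,221.4,250],[180,0,-63.5],speed=280); wait(.3); st("over")
    save("over_side",get_image("side")); save("over_wrist",get_image("wrist")); st()
```

```text
lift1 t13.82 p [ 597.63 -288.21  164.45] rot [ 1.7996e+02  5.0000e-02 -6.8250e+01] F [ 0.9  -0.67 -2.68] M [-0.006  0.077 -0.015] w13.1
lift2 t14.60 p [ 596.76 -287.7   246.86] rot [179.83   0.24 -68.25] F [-0.16  0.03 -3.03] M [ 0.036 -0.034  0.038] w12.9
over t16.88 p [564.45 220.87 250.01] rot [180.    -0.   -63.55] F [ 0.29  0.01 -2.69] M [-0.028 -0.018  0.018] w13.1
 t16.98 p [564.4 221.1 250. ] rot [180.    -0.   -63.53] F [ 0.48 -0.12 -2.72] M [ 0.047 -0.013 -0.009] w12.6
```

View pics/over_wrist.png

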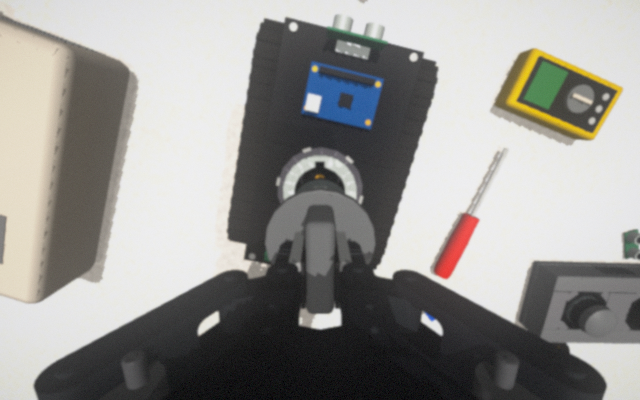

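View pics/over_side.png

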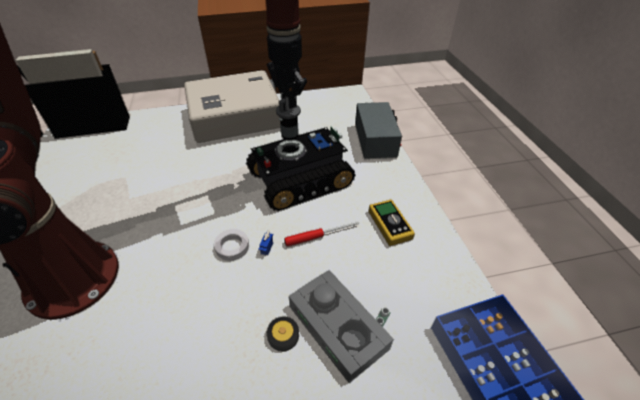

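Pack held; the other bay is undisturbed. In the wrist view the slot at (320,163) lines up with the wing at column 320. I'll lower it step by step while watching force.

```bash
cat >> h.py <<'E'
F0=np.array([.3,0,-2.8])
def descend(x,y,z0,z1,step,speed=40,lim=4.0,lat=5.0,verbose=1):
    z=z0
    while z>z1+1e-6:
        z=max(z1,z-step); move_l([x,y,z],speed=speed); wait(.05); o=get_obs(); f=o['wrist_force']-F0
        if verbose: print("z%.1f"%z,np.round(o['tcp_pos'],2),"dF",np.round(f,1),"M",np.round(o['moment'],2),"t%.2f"%o['t'])
        if f[2]>lim or np.hypot(*f[:2])>lat: print("STOP"); return z,o
    return z,o
E
python3 - <<'E'
from h import *
x,y=564.3,221.4
move_l([x,y,217],speed=120); wait(.1); st()
descend(x,y,217,201,2,lim=4,lat=4)
E
```

```text
t17.50 p [564.9  221.6  217.88] rot [-1.7991e+02 -2.0000e-02 -6.3490e+01] F [ 0.27 -0.8  -1.96] M [-0.103 -0.004  0.028] w13.2
z215.0 [564.5  221.48 215.47] dF [ 0.5 -0.4  0.3] M [-0.03  0.03 -0.  ] t17.80
z213.0 [564.18 221.37 212.83] dF [-0.5  0.3  0.5] M [ 0.04  0.01 -0.01] t18.10
z211.0 [564.21 221.37 210.83] dF [-0.3 -0.7  0.3] M [ 0.   -0.04  0.01] t18.40
z209.0 [564.2  221.38 208.85] dF [ 0.1 -0.2 -0.1] M [ 0.02 -0.05  0.01] t18.70
z207.0 [564.23 221.37 206.86] dF [-0.6  0.1 -0.6] M [ 0.05 -0.03 -0.03] t19.00
z205.0 [564.21 221.39 204.86] dF [-0.6  0.3  0. ] M [ 0.05  0.01 -0.02] t19.30
z203.0 [564.2  221.38 202.81] dF [-0.3  0.4 -1. ] M [-0.06  0.04 -0.03] t19.60
z201.0 [564.21 221.38 200.85] dF [ 0.  -0.5 -0.8] M [ 0.    0.01 -0.  ] t19.90
```

Run:
```python
from h import *
x,y=564.3,221.4
z,o=descend(x,y,201,157,4,speed=40,lim=4,lat=5)
if z<158: descend(x,y,157,153,1,lim=3,lat=5)
```

```text
z197.0 [564.09 221.34 196.65] dF [-0.3 -0.1  0.2] M [0.05 0.01 0.01] t20.20
z193.0 [564.11 221.33 192.7 ] dF [-0.2 -0.  -0.4] M [-0.03 -0.02 -0.02] t20.50
z189.0 [564.13 221.37 188.75] dF [-0.1 -0.5  0.3] M [ 0.    0.03 -0.  ] t20.80
z185.0 [564.12 221.37 184.74] dF [-0.5 -0.4  0.3] M [-0.02 -0.   -0.04] t21.10
z181.0 [564.09 221.36 180.69] dF [-0.   0.1 -0.2] M [-0.01  0.01 -0.03] t21.40
z177.0 [564.1  221.35 176.72] dF [-0.8  0.4 -0.2] M [-0.02 -0.02 -0.02] t21.70
z173.0 [564.1  221.36 172.72] dF [-0.7  0.6  0.5] M [0.04 0.04 0.01] t22.00
z169.0 [564.14 221.36 168.76] dF [-1.  -0.2  0.4] M [0.03 0.   0.01] t22.30
z165.0 [564.1  221.35 164.72] dF [ 0.3 -0.3  0.5] M [ 0.02 -0.03 -0.  ] t22.60
z161.0 [564.13 221.36 160.71] dF [-0.4 -0.5  0.3] M [0.02 0.05 0.02] t22.90
z157.0 [564.08 221.34 156.71] dF [-0.3  0.1  0.3] M [ 0.    0.   -0.01] t23.20
z156.0 [564.34 221.41 156.05] dF [ 0.9 -0.1  0.4] M [ 0.01 -0.01  0.01] t23.50
z155.0 [564.29 221.38 154.96] dF [0.3 0.8 0.2] M [ 0.07 -0.02  0.04] t23.80
z154.0 [564.26 221.37 153.93] dF [ 0.1 -0.3  0.4] M [-0.03  0.02 -0.02] t24.10
z153.0 [564.27 221.4  152.94] dF [-0.7  0.4  0.5] M [-0.01 -0.05 -0.07] t24.40
```

Run:
```python
from h import *
x,y=564.3,221.4
descend(x,y,153,147,0.7,speed=20,lim=2.8,lat=5)
```

```text
z152.3 [564.27 221.4  152.25] dF [ 0.3 -0.1 -0.5] M [-0.01 -0.02 -0.  ] t24.70
z151.6 [564.28 221.41 151.57] dF [ 0.1 -0.6  1.1] M [-0.01 -0.01 -0.05] t25.00
z150.9 [564.25 221.38 150.86] dF [-0.7  0.  -0.8] M [-0.02 -0.   -0.  ] t25.30
z150.2 [564.27 221.39 150.15] dF [-1.  -0.3  0.1] M [0.04 0.05 0.02] t25.60
z149.5 [564.27 221.38 149.45] dF [ 0.5  0.1 -0. ] M [-0.   -0.01 -0.04] t25.90
z148.8 [564.27 221.39 148.75] dF [-0.3  0.  -0.6] M [ 0.01 -0.06  0.03] t26.20
z148.1 [564.37 221.43 148.18] dF [-0.2 -0.9 -0.1] M [-0.   -0.04 -0.02] t26.50
z147.4 [564.43 221.45 147.57] dF [-0.6 -0.6  2. ] M [ 0.    0.01 -0.01] t26.80
z147.0 [564.42 221.44 147.14] dF [-0.4 -0.   2. ] M [-0.02 -0.03  0.01] t27.10
```

Contact begins near TCP z 148, which is flange height about 10 mm. That matches the spring rather than the rim (13.5 mm), so the lugs seem to have dropped straight in. I'll press on and check for about 0.9 N/mm.

Run:
```python
from h import *
x,y=564.3,221.4
z=147
prev=2
while z>138.6:
    z=max(138.6,z-1); z,o=descend(x,y,z+1,z,1,speed=20,lim=0.9*(148.9-z)+4,lat=6)
    f=(o['wrist_force']-F0)
    if f[2]>0.9*(148.9-z)+4 or np.hypot(*f[:2])>6: break
st()
```

```text
z146.0 [564.46 221.44 146.22] dF [-0.8  0.5  2.1] M [-0.    0.04  0.03] t27.40
z145.0 [564.46 221.42 145.23] dF [-0.3 -0.4  3.3] M [ 0.   -0.02  0.03] t27.70
z144.0 [564.51 221.42 144.26] dF [-0.3 -1.   4.3] M [-0.03  0.1   0.03] t28.00
z143.0 [564.5  221.41 143.26] dF [ 0.1 -0.1  5.4] M [-0.04  0.1  -0.02] t28.30
z142.0 [564.52 221.45 142.28] dF [-1.2 -0.4  5. ] M [-0.    0.11  0.  ] t28.60
z141.0 [564.5  221.45 141.25] dF [ 0.6 -0.   6.5] M [ 0.01  0.1  -0.02] t28.90
z140.0 [564.5  221.47 140.24] dF [-0.8  0.1  8.1] M [-0.05  0.12  0.06] t29.20
z139.0 [564.54 221.47 139.4 ] dF [-0.4 -0.6  8.4] M [-0.11  0.13  0.05] t29.50
z138.6 [564.53 221.46 139.06] dF [-1.6 -0.6  7.7] M [-0.06  0.2   0.06] t29.80
 t29.80 p [564.53 221.46 139.06] rot [-1.7997e+02 -1.0000e-02 -6.3500e+01] F [-1.29 -0.61  4.85] M [-0.063  0.2    0.057] w12.9
```

The rise is about 0.9 N/mm, so the lugs are in the slots. I'll continue gently until the flange meets the ring, which will show as a force jump.

Run:
```python
from h import *
x,y=564.3,221.4
descend(x,y,138.6,136.0,.4,speed=20,lim=13,lat=6); st()
```

```text
z138.2 [564.55 221.47 138.77] dF [-0.5 -0.5  9.2] M [-0.09  0.18  0.03] t30.10
z137.8 [564.57 221.46 138.44] dF [-0.8  0.8  8.8] M [-0.09  0.22 -0.01] t30.40
z137.4 [564.63 221.47 138.41] dF [-2.3  0.1 10.7] M [-0.15  0.37 -0.01] t30.70
z137.0 [564.61 221.45 138.36] dF [-1.7 -1.4 11.6] M [-0.18  0.46 -0.01] t31.00
z136.6 [564.62 221.47 138.33] dF [-3.7 -1.3 12.9] M [-0.19  0.56 -0.01] t31.30
z136.2 [564.61 221.45 138.3 ] dF [-3.  -1.6 14.6] M [-0.22  0.66  0.02] t31.60
STOP
 t31.60 p [564.61 221.45 138.3 ] rot [-1.7998e+02 -1.0000e-02 -6.3490e+01] F [-2.74 -1.65 11.82] M [-0.222  0.663  0.02 ] w13.2
```

The flange met the ring at TCP z 138.35, as predicted (138.4). Next I'll ease off to about 0.3 mm and turn clockwise in steps, watching Mz.

Run:
```python
from h import *
x,y=564.2,221.4
move_l([x,y,137.9],speed=20); wait(.1); st("eased")
yaw=-63.5
while yaw>-119:
    yaw-=4 if yaw>-104 else 1.5
    move_l([x,y,137.9],[180,0,yaw],speed=30); wait(.08); o=get_obs(); f=o['wrist_force']-F0
    print("yaw%.1f"%yaw,np.round(o['ee_rot'][2],2),np.round(o['tcp_pos'],2),"dF",np.round(f,1),"M",np.round(o['moment'],2),"t%.2f"%o['t'])
    if abs(o['moment'][2])>0.25 or f[2]>20 or np.hypot(*f[:2])>8: print("STOP"); break
```

```text
eased t31.95 p [564.53 221.44 138.57] rot [-1.7996e+02 -2.0000e-02 -6.3500e+01] F [-1.33 -0.41  6.71] M [-0.086  0.201 -0.014] w13.1
yaw-67.5 -67.51 [564.67 221.54 138.6 ] dF [-1.  -0.9  9.3] M [-0.04  0.11 -0.07] t32.28
yaw-71.5 -71.51 [564.77 221.59 138.66] dF [ 0.1 -0.5  8.6] M [-0.09  0.11 -0.06] t32.62
yaw-75.5 -75.51 [564.86 221.63 138.7 ] dF [-1.1 -0.4  8.7] M [-0.04  0.11 -0.05] t32.95
yaw-79.5 -79.52 [564.9  221.64 138.7 ] dF [-0.5 -0.1  8.9] M [-0.03  0.05 -0.05] t33.28
yaw-83.5 -83.52 [564.96 221.63 138.74] dF [-0.4 -0.6  8.5] M [-0.02  0.07 -0.1 ] t33.62
yaw-87.5 -87.51 [564.99 221.67 138.75] dF [-0.7 -0.1  8.8] M [-0.01  0.07 -0.06] t33.95
yaw-91.5 -91.51 [565.01 221.65 138.75] dF [ 0.3 -0.5  8.8] M [-0.07  0.06 -0.07] t34.28
yaw-95.5 -95.52 [565.04 221.64 138.73] dF [-0.4 -0.2  8.7] M [ 0.04  0.04 -0.03] t34.62
yaw-99.5 -99.52 [565.05 221.65 138.78] dF [ 0.3 -0.4  8.9] M [ 0.06  0.02 -0.07] t34.95
yaw-103.5 -103.52 [565.07 221.67 138.78] dF [-0.6 -0.3  9.1] M [-0.02  0.03 -0.1 ] t35.28
yaw-107.5 -107.52 [565.04 221.66 138.77] dF [-0.6 -0.9  8.7] M [-0.03  0.06 -0.07] t35.62
yaw-109.0 -109.01 [565.07 221.67 138.78] dF [-0.8 -0.1  8.4] M [-0.01  0.05 -0.04] t35.95
yaw-110.5 -110.51 [565.08 221.67 138.77] dF [-0.8  0.   8.4] M [-0.05  0.02  0.02] t36.28
yaw-112.0 -112.01 [565.05 221.65 138.78] dF [-0.4 -0.   8.8] M [-0.02  0.03  0.01] t36.62
yaw-113.5 -113.51 [565.09 221.67 138.8 ] dF [ 0.3 -0.   8.8] M [-0.03  0.06 -0.1 ] t36.95
yaw-115.0 -115.0 [564.99 221.46 138.79] dF [ 0.2 -1.   8.8] M [-0.07  0.11  0.06] t37.28
yaw-116.5 -116.4 [564.84 221.29 138.74] dF [-0.9 -0.8  9.1] M [-0.09  0.15  0.4 ] t37.62
STOP
```

A firm stop at yaw ≈ -115.5 (Mz 0.4). I'll relax the twist a touch and rise into the notch.

Run:
```python
from h import *
x,y=564.0,221.6
move_l([x,y,137.9],[180,0,-115.6],speed=20); wait(.1); st("relax")
for z in (139,140,141,141.6,142.2,142.8,143.4):
    move_l([x,y,z],speed=20); wait(.08); o=get_obs(); f=o['wrist_force']-F0
    print("z%.1f"%z,np.round(o['tcp_pos'],2),round(o['ee_rot'][2],2),"dF",np.round(f,1),"M",np.round(o['moment'],2),"t%.2f"%o['t'])
    if f[2]<-4: print("hooked"); break
```

```text
relax t37.97 p [564.81 221.34 138.77] rot [-1.7989e+02  2.0000e-02 -1.1557e+02] F [-0.62 -2.02  6.38] M [-0.187  0.09   0.087] w13.1
z139.0 [564.7  221.34 139.49] -115.58 dF [ 0.2 -2.5  8.3] M [-0.16 -0.1   0.08] t38.30
z140.0 [564.57 221.42 140.18] -115.59 dF [ 0.9 -1.9  6.5] M [-0.31 -0.43  0.16] t38.63
z141.0 [564.41 221.47 141.03] -115.6 dF [ 2.5 -2.2  5.9] M [-0.33 -0.71  0.11] t38.97
z141.6 [564.25 221.51 141.57] -115.6 dF [ 3.4 -2.1  5.6] M [-0.42 -0.84  0.09] t39.30
z142.2 [564.03 221.6  142.18] -115.6 dF [ 3.8 -2.3  5.1] M [-0.36 -0.86  0.12] t39.63
z142.8 [563.97 221.59 142.41] -115.6 dF [ 4.5 -2.   2.4] M [-0.29 -0.96  0.12] t39.97
z143.4 [563.91 221.55 142.44] -115.61 dF [ 6.2 -0.7  0.6] M [-0.2  -1.15  0.13] t40.30
```

TCP rises only to 142.42 (flange 4.0 mm) and then stops, so it's hooked in the notches. I'll centre sideways to relieve the load, then release and back off.

```bash
python3 - <<'E'
from h import *
move_l([564.9,221.5,142.6],speed=20); wait(.15); st("relaxed")
grip(30); wait(.2); st("opened")
grip(85); st("open")
move_l([564.9,221.5,215],speed=80); wait(.2); st("up")
o,_=None,None
from look import view
view("fin_a",[564.3,221.4],230,-115,-40)
E
python3 - <<'E'
from rect import *
c=(564.3,221.4)
cv2.imwrite("pics/fin_rect.png",np.hstack([rect("fin_a",c,z,half=45,s=4) for z in (160,137)]))
E
```

```text
relaxed t40.70 p [564.13 221.6  142.32] rot [ 1.7991e+02 -4.0000e-02 -1.1559e+02] F [ 1.03 -0.77  1.89] M [-0.185 -0.32   0.093] w13.0
opened t41.21 p [564.65 221.58 142.43] rot [ 1.7997e+02 -1.0000e-02 -1.1560e+02] F [ 0.88  0.33 -0.39] M [-0.004  0.01  -0.034] w29.9
open t41.79 p [564.91 221.5  142.61] rot [ 180.     0.  -115.6] F [-0.46 -0.43  0.56] M [-0.04   0.021 -0.052] w84.9
up t43.05 p [564.44 221.38 214.14] rot [ 1.7993e+02 -6.0000e-02 -1.1560e+02] F [0.14 0.16 0.27] M [-0.025  0.036 -0.11 ] w85.1
fin_a 43.4917 [528.31 238.01 229.66] [-1.7999e+02 -2.0000e-02 -1.1502e+02] [ 17.3   7.   98.8  -0.   74.2 132.3]
```

View pics/fin_rect.png

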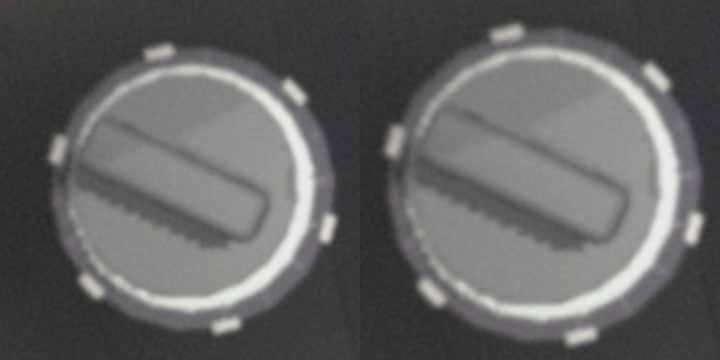

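View pics/fin_a.png

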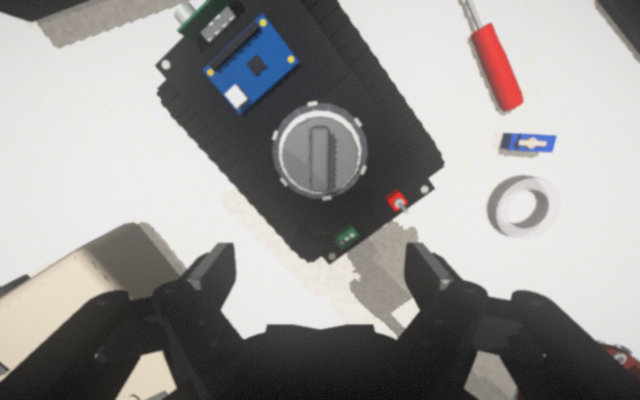

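The wing is at about -25° (stop at -25.5°), level, with the ring showing all around. One opposite view plus side and scene views will check centring and the other objects.

```bash
python3 - <<'E'
from look import *
view("fin_b",[564.3,221.4],230,65,-40)
save("fin_side",get_image("side")); save("fin_scene",get_image("scene"))
for n in ("scene","side"):
    a=cv2.imread(f"pics/{n}0.png").astype(int); b=cv2.imread(f"pics/fin_{n}.png").astype(int)
    cv2.imwrite(f"pics/diff_{n}.png",np.clip(np.abs(a-b).max(2)*2,0,255).astype(np.uint8))
print(get_obs()['t'])
E
python3 - <<'E'
from rect import *
c=(564.3,221.4); s=5
cs=[]
for t in ("fin_a","fin_b"):
    r=rect(t,c,137,half=40,s=s); g=cv2.GaussianBlur(cv2.cvtColor(r,cv2.COLOR_BGR2GRAY),(0,0),1.5).astype(np.float32)
    gx,gy=cv2.Sobel(g,cv2.CV_32F,1,0),cv2.Sobel(g,cv2.CV_32F,0,1); th=np.radians(np.arange(0,360,2)); best=[]
    for R in np.arange(148,162,2):
        for x in range(180,221):
            for y in range(180,221):
                ix=np.clip((x+R*np.cos(th)).round().astype(int),0,399);iy=np.clip((y+R*np.sin(th)).round().astype(int),0,399)
                v=gx[iy,ix]*np.cos(th)+gy[iy,ix]*np.sin(th); best.append((np.clip(v,0,60).mean(),R,c[0]+(x-200)/s,c[1]-(y-200)/s))
    b=max(best); print(t,b); cs.append(b[2:])
print("mean",np.mean(cs,0))
cv2.imwrite("pics/diff.png",np.hstack([cv2.resize(cv2.imread(f"pics/{n}.png"),(400,250)) for n in ("fin_side","diff_side")]))
E
```

```text
fin_b 46.4083 [600.51 204.55 230.02] [180.  -0.  65.] [ 12.5  13.6  91.2   0.   75.2 -52.5]
46.5583
fin_a (np.float64(44.8630925478906), np.int64(156), 565.3, 221.4)
fin_b (np.float64(47.12491341391504), np.int64(156), 562.6999999999999, 221.6)
mean [564.  221.5]
```

View pics/diff.png

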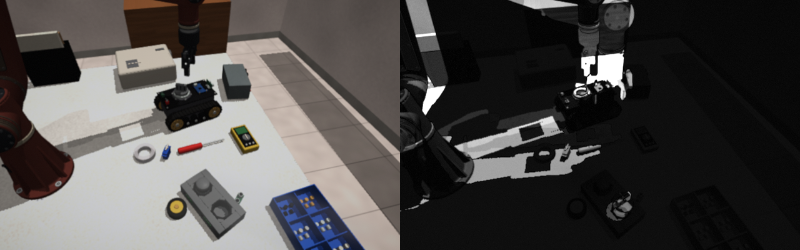

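View pics/fin_scene.png

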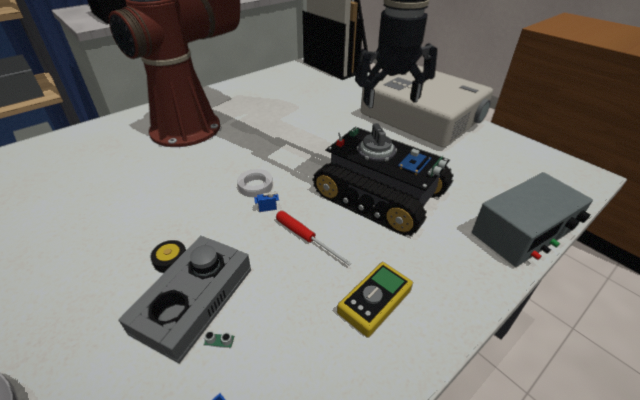

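The pack centre is (564.0,221.5), within 0.4 mm of the ring, and its size matches the 4 mm height. The difference image shows only shadows and the emptied bay, and nothing else has moved. The gripper is clear, so I'm handing in.

Run:
```python
from h import *
st(); print(sign_off())
```

```text
t46.56 p [600.56 204.52 230.05] rot [179.99  -0.    65.  ] F [ 0.54  0.5  -0.36] M [ 0.024 -0.007 -0.001] w85.1
the job is handed in; nothing more can be done
None
```

The winged battery pack is locked in the rover's well and I handed the job in at 46.6 s. I never saw a verdict.

**What I did:**
- I lifted the pack out of the charger and lowered it into the well. The lugs dropped straight into the slots, which I had measured at about 26.5° in the world frame, so no searching was needed.
- I pushed down against the spring (about 0.9 N/mm) until the flange met the ring. The most I pressed was about 15 N.
- I turned it clockwise about 52° to the stop. The torque rose to 0.4 N m, at the top of the expected 0.2–0.4 N m.
- I let it rise until the lugs caught in the notches, at a flange height of 4.0 mm, then released it and backed off.

**Last checks:**
- **Centring:** the pack is within about 0.4 mm of the ring centre.
- **Angle:** the wing sits at about -25° against -25.5° at the stop. It looks upright, though I did not measure the tilt.
- **Height:** the flange's apparent size after release fits 4 mm. The direct reading is from just before I let go.
- **Other things:** before-and-after side pictures show only shadows and the emptied bay changed, and the rest looks unmoved in the final scene picture.
- **Disagreement:** opposite wrist-camera views differed by about 2–2.6 mm, so I averaged each pair. In the charger views the flange also came out about 1.5 mm small in radius. Neither affected the fit.

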